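# Load the steriliser tray under the basin

## Task

The drain stopper needs a round in the small steriliser box: press the box's sprung release so that its tray pops right out, set the stopper down gently, upright with its knob on top, in the tray, and then push the tray fully home until it clicks and stays shut. Reach in under the grey pipe at a slant without bumping it, do not force the box (a firm press of a finger is enough) and leave the cup, the pipe nut and the spray bottle where they stand.

Things in the scene. Friction and masses are not known exactly. Their poses are not given: they have to be found in the camera images.
- unit: White steriliser box, fixed, 180 deep (its x) x 150 wide (y) x 125 mm high; origin at the centre of its underside, front to its own -x. The tray's panel fills the lower front, to 58 mm high. Above, from the front edge (x -90, z 62 mm), the face slopes up and back 35 degrees from level to x -10, z 118 mm and holds the release; then the flat top.
- release (a joint): Rocker paddle, grey plate 38 mm up the slope x 50 mm wide, 5 mm proud of the slope, hinged about the box's y near its upper edge. Rad: 0 at rest, grows pressed in, stop at 0.18 (7 mm at release_face); springs back. The tray lets go at about 0.06 to 0.12 (3 to 5 mm at release_face, 6 to 9 N). It dips as the closing tray rides over the latch and springs back at the click.
- release_face (a point): Point to press, on the paddle's outer face, mid width, about 42 mm from its hinge axis; moves with the paddle. Press against the slope: along (sin 35, 0, -cos 35) in the axes of unit.
- tray (a joint): Sprung sliding tray, in m: 0 = latched, panel flush with the box's front; grows as it slides out to the box's -x; 0.08 = fully out, where it springs when released (spring 3 to 9 N). Pushed in, it meets the latch at 0.026, needs 10 to 14 N to ride over it, then catches only as it comes flush; hard stop 4 mm past flush. Let go latched, it returns to 0.
- tray_front (a point): Centre of the tray's plain front panel (outer face), 35 mm above the shelf, moves with the tray; axes as unit, the panel faces -x. The panel is 106 mm wide, from 8 to 58 mm high, with no handle. Push it towards +x of the box.
- tray_pocket (a point): Centre of the floor of the tray's front pocket, 10 mm above the shelf, moves with the tray; axes as unit. Pocket 68 (x) x 96 mm (y) inside, open on top; side walls and rear divider rise to 36 mm above the shelf, the front panel to 58 mm. Wholly clear of the box when fully out; it slides into a bay 59 mm high.
- stopper: Hard dark silicone drain stopper, about 60 g, loose: a slightly tapered plug (38 mm diameter below, 44 mm at its top) 18 mm high with a round knob 18 mm in diameter on top, 42 mm high in all. Origin at the centre of its underside, z up through the knob.
- bracket: Fixed aluminium post clamped to a batten at the box's +y side, gripping a level grey pipe, 32 mm in diameter, axis 172 mm above the shelf, along the box's y from +33 to -145 mm of this origin (at the post's foot). The pipe hangs over the release, 13 to 17 mm farther back, its underside 66 mm above release_face: a tool pointing straight down cannot press there.
- cup: Empty stainless steel cup, bystander, 72 mm in diameter, 85 mm high, origin at the centre of its underside.
- nut: White plastic pipe nut (plain ring), bystander, 60 mm in diameter outside, 42 mm inside, 18 mm high, origin at the centre of its underside.
- sprayer: Grey plastic trigger spray bottle, bystander, 70 mm in diameter, 213 mm high with its head, origin at the centre of its underside.
Mind the look-alikes: they are no part of the job. Of the things that look like the stopper, the smallest one is meant. What is shaped like the unit but orange is not meant.

How it is judged:
By the outcome, as a careful person would: the job done as asked, in the order asked, and still so for the second after the job is handed in, with the robot touching nothing.
It also fails if it takes over 72 s, if anything falls off the work surface, if the arm or the gripper's body presses on something with over 40 N, if the wrist force passes 120 N, or if a joint passes its speed limit or range.

## Robot

A 7-joint arm with a two-finger parallel gripper is mounted at the origin on the work surface. World frame = base frame: x ahead of the robot, y to its left, z up, the work surface at z = 0. Lengths are in m, angles in rad, forces in N, time in s.
With the tool pointing down it reaches from about 0.425 to 0.95 m from the base axis. Payload 4.7 kg.
Tool frame: the origin (TCP) lies on the centre line of the jaws, within the pads' length; the fingertips stand 11 mm ahead of it and the grasp point (between the pads) lies 8 mm behind it; z points along the fingers, y is the line along which they close (so a half turn about z gives the same grasp; the last joint's range is limited). The gripper opens to 87 mm and grips with 3 to 60 N. Pads are 19 mm wide; open, the fingers measure 117 mm over their backs; the gripper's body (75 mm by 190 mm) begins 51 mm behind the grasp point.
Start: joints at [-1.24, 0.469, -0.049, 1.532, 0.024, 1.141, -0.082], TCP at [0.238, 0.632, 0.234] pointing down, gripper open.
Joint ranges: [-2.59, 2.59], [-0.33, 1.99], [-1.39, 1.29], [0.1, 2.45], [-1.04, 4.18], [0.21, 1.99], [-2.66, 2.66]. Speed limits (rad/s): [2.57, 2.57, 3.14, 3.14, 3.14, 3.14, 3.14].

## Interface

Orientations are given as a rotation vector (axis times angle).
In Python, from cell import arm gives the robot as it stands.
- The arm moves only by the tool arm_command, never from a script. Its argument "moves" is a list of rows, each an object of numbers: "fingers": the finger opening in cm, from 0 to 8.7; "x", "y", "z": the shift along the tool's x, y, z in cm; "rx", "ry", "rz": the turn, a rotation vector about the tool's x, y, z in degrees. A call has 1 to 5 rows; each row is the pose to reach, as a shift and turn from the pose commanded when the call began, along the tool's axes at that moment; what a row does not reach only later rows make up. A row lasts 1/12 s, in which the tool goes at most 41.7 mm and 7.16 degrees, less where a joint would pass 70% of its speed; a pose out of reach is approached as far as the arm can. A call with a gripper value outside its range is refused whole. The fingers move at their own pace and stop on an object; "grip_force" is the grip in N (left out, the last holds). Time passes only in rows, so rows that repeat a pose let the fingers close. It gives the time, the measured TCP pose, the force, the opening and the grip force at its end, in the units of the state.
- arm.read_state(): the state, without advancing time (a new reading comes with each control period).
- arm.snapshot(name): name is "scene" or "top" or "wrist"; returns a dict with "image" (384x512x3 uint8, blue, green, red), "depth" (384x512 float32, m along the optical axis (not along the pixel's ray), 0 where there is no reading), "vfov" (degrees; the focal length in pixels is half the picture's height over the tangent of half this angle, whatever the lens; pixels are square), "cx", "cy" (the principal point, pixels), "dist" ([k1, k2, p1, p2, k3] as OpenCV has them; the pictures are not rectified), "R" (3x3) and "t" (3): a world point X has camera coordinates R X + t. Camera axes: x right, y down, z forward; pixel columns grow to the right and rows downward; lengths in m; the calibration is good to about 2 mm. A picture is of the moment at which its call begins.
- arm.hand_in(): hands the job in; it is judged then, once.
The state is a dict: "t": time; "joint_pos": joint angles; "qd": joint speeds; "tau": joint torques, N m; "position": TCP position; "tcp_rot": TCP orientation; "wrist_force": force on the tool from outside, world axes, zero at the start; "moment": the same for the moment, N m; "grip_width": opening from 0.0 (shut) to 1.0 (fully open); "grip_force": force on a finger pad.
Only numpy, scipy, OpenCV 4.12 (cv2) and the standard library are available. Lean on these libraries where they do the work, as an engineer would, in place of code of your own. Each camera call takes 0.05 s, during which the arm holds its last target. There are 200 camera calls.

## Working session

There is one attempt and no reset: what is moved stays moved. The work goes in short steps, Python scripts to look and compute and a tool call to move; the robot and the scene stay as the last step left them, time stands still between calls to the robot, and variables do not carry over. Pictures are saved under pics/ and viewed, at most 10 in all, crops included, and the job is handed in when it is done.

Besides the shell and the picture viewer there is one more tool, called after "Call:" as a command line: name --argument value ..., lists and objects as JSON in quotes. arm_command: Moves the arm, as the interface text tells. Its arguments: {"type":"object","properties":{"moves":{"type":"array","items":{"type":"object","properties":{"fingers":{"type":"number"},"x":{"type":"number"},"y":{"type":"number"},"z":{"type":"number"},"rx":{"type":"number"},"ry":{"type":"number"},"rz":{"type":"number"}}}},"grip_force":{"type":"number"}},"required":["moves"]}

```bash
mkdir -p pics; ls; cat > h.py <<'E'
import numpy as np, cv2
from cell import arm
from scipy.spatial.transform import Rotation as Rn
def cam(s):
    h=s['image'].shape[0]; f=h/2/np.tan(np.radians(s['vfov'])/2)
    return np.array([[f,0,s['cx']],[0,f,s['cy']],[0,0,1]]),np.array(s['dist'],float)
def ray(s,uv):
    K,d=cam(s); p=cv2.undistortPoints(np.array(uv,float).reshape(-1,1,2),K,d).reshape(-1,2)
    R=np.array(s['R']);t=np.array(s['t'])
    return -R.T@t, np.c_[p,np.ones(len(p))]@R   # origin, rays (z=1 along axis)
def onplane(s,uv,z):
    o,r=ray(s,uv); return o+r*((z-o[2])/r[:,2])[:,None]
def cloud(s):
    v,u=np.mgrid[:384,:512]; uv=np.c_[u.ravel(),v.ravel()]
    o,r=ray(s,uv); d=s['depth'].ravel()
    P=o+r*d[:,None]; P[d==0]=np.nan
    return P.reshape(384,512,3)
def tool(): 
    st=arm.read_state(); return np.array(st['position']),Rn.from_rotvec(st['tcp_rot']).as_matrix()
E
python3 - <<'E'
from h import *
import pickle
for n in ['scene','top','wrist']:
    s=arm.snapshot(n); pickle.dump(s,open(n+'.pkl','wb')); print(n,s['vfov'],-np.array(s['R']).T@s['t'])
    cv2.imwrite(f'pics/{n}0.png',s['image'])
a=np.vstack([cv2.imread('pics/scene0.png'),cv2.imread('pics/top0.png')])
st=arm.read_state(); print(st)
E
```

```text
pics
scene 48.139291277702995 [1.23276687 0.00239489 0.9971163 ]
top 52.28442605228162 [0.44200708 0.06794211 1.30862301]
wrist 64.75608117078964 [0.16413616 0.65885786 0.38424967]
{'t': 0.15, 'joint_pos': array([-1.23991232,  0.46927204, -0.04860472,  1.53340609,  0.02408837,
        1.14099334, -0.08231543]), 'qd': array([ 1.41125382e-03, -2.71870225e-03, -1.44938902e-04, -3.68684395e-03,
       -9.24037258e-05, -1.46356916e-03, -1.12979923e-03]), 'tau': array([ 5.05972985e-04, -5.08425200e+01, -8.08560709e-02, -2.36420184e+01,
       -6.13312726e-02,  3.56288999e-02,  1.08844613e-04]), 'position': array([0.23746942, 0.63138393, 0.23273551]), 'tcp_rot': array([-5.62040433e-01, -3.09066699e+00,  2.31704766e-03]), 'wrist_force': array([-0.23189531, -0.0746989 ,  0.0035625 ]), 'moment': array([-0.05421692,  0.00551423, -0.02551916]), 'grip_force': 0.0, 'grip_width': 0.9978148964347445}
```

View pics/scene0.png

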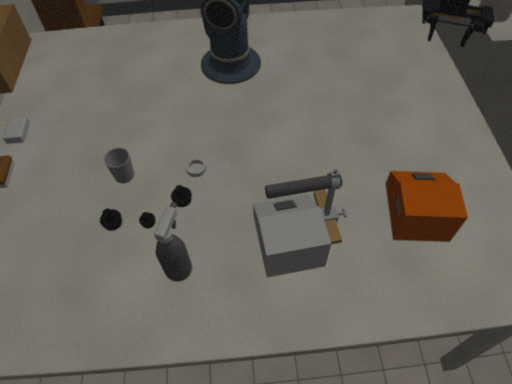

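View pics/top0.png

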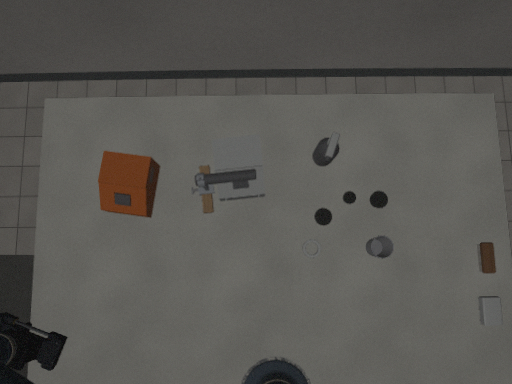

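The scene view shows the white box (295,230) with pipe (300,187), the orange look-alike (425,205), cup (120,165), nut (196,168) and sprayer (173,255). There are three dark stopper shapes at scene (111,219), (147,220) and (181,196), or top (379,199), (349,197) and (323,216). The one at scene (147,220) / top (349,197) looks smallest. I'll measure them and check in a crop.

```bash
python3 - <<'E'
from h import *
import pickle
S={n:pickle.load(open(n+'.pkl','rb')) for n in ['scene','top']}
for n in S:
    s=S[n]; P=cloud(s); s['P']=P; g=s['image'].max(2)
    print(n,'table z',np.nanmedian(P[...,2]))
    m=((g<60)&(P[...,2]<0.08)&(P[...,0]>.3)&(P[...,1]<0.1)).astype(np.uint8)
    k,l,st,c=cv2.connectedComponentsWithStats(m)
    for i in range(1,k):
        if st[i,4]>60:
            q=P[l==i]; print(st[i],c[i].round(1),'med',np.nanmedian(q,0).round(4),'min',np.nanmin(q,0).round(3),'max',np.nanmax(q,0).round(3))
# box: white points heights
P=S['top']['P']; 
m=(P[...,2]>.118-.004)&(P[...,2]<.135)&(P[...,1]>-.05)&(P[...,1]<.35)&(P[...,0]>.4)
for n in S:
    P=S[n]['P']; s=S[n]
    for (a,b,nm) in [(.12,.13,'boxtop'),(.178,.194,'pipetop')]:
        m=((P[...,2]>a)&(P[...,2]<b)&(P[...,0]>.3)&(P[...,1]<.4)&(P[...,1]>-.1)&(s['image'].astype(int).ptp(2) if False else np.ptp(s['image'].astype(int),axis=2)<40)).astype(np.uint8)
        k,l,st,c=cv2.connectedComponentsWithStats(m)
        for i in range(1,k):
            if st[i,4]>40:
                q=P[l==i][:,:2]; r=cv2.minAreaRect(q.astype(np.float32)*1000); print(n,nm,st[i],r, np.nanmedian(P[l==i],0).round(4))
a=cv2.resize(S['top']['image'][120:270,180:420],(800,500),interpolation=cv2.INTER_CUBIC)
cv2.imwrite('pics/c1.png',np.clip(a*1.6,0,255).astype(np.uint8))
E
```

```text
scene table z 0.0007105851765840665
[112 149  16  16 167] [120.  155.9] med [ 0.4323 -0.3359  0.0566] min [ 0.428 -0.352  0.017] max [ 0.442 -0.309  0.08 ]
[108 165  22  18 225] [120.4 173.9] med [ 0.4899 -0.33    0.0458] min [ 0.48  -0.358  0.003] max [ 0.497 -0.309  0.08 ]
[171 185  20  22 324] [181.1 195.9] med [ 0.5732 -0.161   0.0257] min [ 0.539 -0.191  0.003] max [ 0.592 -0.139  0.062]
[100 209  22  21 364] [110.6 219.2] med [ 0.6282 -0.3467  0.0251] min [ 0.594 -0.38   0.002] max [ 0.648 -0.325  0.06 ]
[139 212  16  16 195] [146.9 219.8] med [ 0.6346 -0.2524  0.0191] min [ 0.61  -0.277  0.006] max [ 0.651 -0.236  0.044]
[162 257  29  24 328] [178.7 271.7] med [ 0.8038 -0.1619  0.0482] min [ 0.777 -0.199  0.008] max [ 0.809 -0.138  0.08 ]
[263 256  27  20 167] [276.9 266.9] med [0.8133 0.0702 0.0496] min [0.78 0.04 0.01] max [0.818 0.1   0.08 ]
top table z -0.00016766886980734697
[ 245   68  267   10 2175] [376.8  72. ] med [ 1.4193 -0.6185 -0.6956] min [ 1.409 -1.409 -0.763] max [ 1.436  0.096 -0.637]
[313 149  18  17 111] [319.3 159.9] med [ 0.7445 -0.1565  0.0448] min [ 0.7
[... 353 characters left out ...]
n [ 0.537 -0.195 -0.   ] max [ 0.591 -0.14   0.06 ]
scene boxtop [ 258  207   74   50 2556] ((759.0685424804688, 113.69778442382812), (103.58446502685547, 150.8252410888672), 5.280930995941162) [0.7625 0.1125 0.1258]
scene pipetop [265 173  77  24 812] ((670.3494262695312, 146.04925537109375), (41.01897048950195, 179.20217895507812), 5.292200565338135) [0.6767 0.1429 0.1862]
top boxtop [ 211  134   52   37 1433] ((757.9703369140625, 113.03832244873047), (104.37613677978516, 150.5191650390625), 5.662457466125488) [0.7578 0.1115 0.1262]
top pipetop [194 169  62  17 586] ((667.4785766601562, 145.80136108398438), (39.023216247558594, 179.4500274658203), 3.2728445529937744) [0.669  0.1446 0.1868]
```

View pics/c1.png

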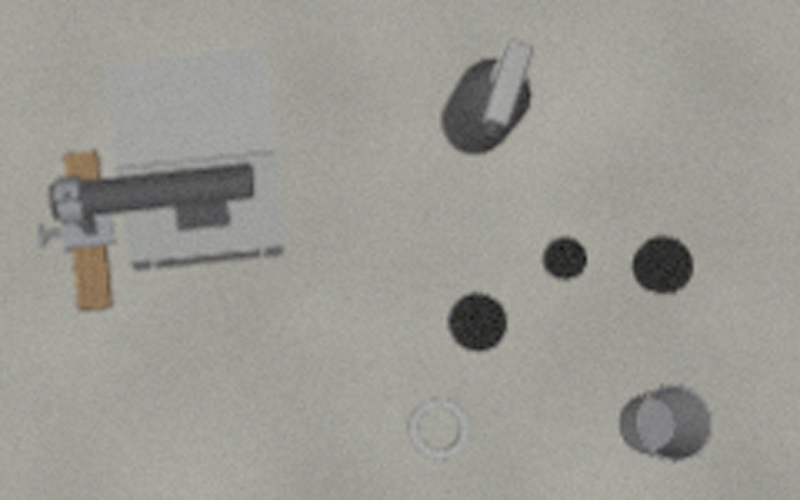

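The enlarged crop confirms it. The disc at crop (565,258), top (349,197), is about 43 mm wide, which fits the 44 mm stopper. The other two are about 56 mm wide and 60 mm high, so they are look-alikes. Next I'll work out the pre-press pose.

```bash
cat >> h.py <<'E'
yaw=np.radians(5.5); B=np.array([.7187,.1096,0.])
Rb=Rn.from_euler('z',yaw).as_matrix()
def w(p): return B+Rb@np.array(p,float)   # box m -> world
def tiltR(deg,sgn=-1):
    a=np.radians(deg); z=Rb@[np.sin(a),0,-np.cos(a)]; y=sgn*Rb@np.array([0,1.,0]); return np.c_[np.cross(y,z),y,z]
def go(pt,Rt,p0=None,R0=None):
    p,R=tool() if p0 is None else (p0,R0)
    print('shift cm',(R.T@(pt-p)*100).round(2),'rot deg',np.degrees(Rn.from_matrix(R.T@Rt).as_rotvec()).round(2))
E
python3 - <<'E'
from h import *
import pickle
s=pickle.load(open('top.pkl','rb'))
pu=onplane(s,[[241.2,185],[233.4,183],[249,183]],.088); print(pu, [(Rb.T@(x-B)).round(4) for x in pu])
pe=onplane(s,[[220.5,199.5],[264.9,195]],.06); print([(Rb.T@(x-B)).round(4) for x in pe])
p,R=tool();print(p,R.round(3))
for sg in(1,-1):
    Rt=tiltR(43,sg); f=w([-.0587,0.005,.09]); pt=f-Rt[:,2]*.131; print(sg,pt); go(pt,Rt)
    Rm=R.copy(); go(np.array([.45,.09,.3]),tiltR(0,sg))
E
```

```text
[[0.65970511 0.09999939 0.088     ]
 [0.66642525 0.12468435 0.088     ]
 [0.66586194 0.07522442 0.088     ]] [array([-0.0596, -0.0039,  0.088 ]), array([-0.0506,  0.02  ,  0.088 ]), array([-0.0559, -0.0292,  0.088 ])]
[array([-0.0947,  0.0676,  0.06  ]), array([-0.0954, -0.0763,  0.06  ])]
[0.23746942 0.63138393 0.23273551] [[-0.936  0.352 -0.   ]
 [ 0.352  0.936 -0.001]
 [-0.    -0.001 -1.   ]]
1 [0.57086054 0.1003878  0.18580733]
shift cm [-49.9  -37.96   4.75] rot deg [ -9.88 -42.26 -24.84]
shift cm [-38.95 -43.2   -6.66] rot deg [-8.000e-02 -2.000e-02 -2.611e+01]
-1 [0.57086054 0.1003878  0.18580733]
shift cm [-49.9  -37.96   4.75] rot deg [-56.9   13.3  144.39]
shift cm [-38.95 -43.2   -6.66] rot deg [-2.0000e-02  1.2000e-01  1.5389e+02]
```

Call:
arm_command --moves '[{"x": -13,"y": -14.4,"z": -2.2,"fingers": 0},{"x": -13,"y": -14.4,"z": -2.2,"fingers": 0},{"x": -13,"y": -14.4,"z": -2.2,"fingers": 0},{"x": -13,"y": -14.4,"z": -2.2,"fingers": 0},{"x": -13,"y": -14.4,"z": -2.2,"fingers": 0}]'

```text
invalid input
```

Call:
arm_command --moves '[{"x": -13,"y": -14.4,"z": -2.2},{"x": -13,"y": -14.4,"z": -2.2},{"x": -13,"y": -14.4,"z": -2.2},{"x": -13,"y": -14.4,"z": -2.2},{"x": -13,"y": -14.4,"z": -2.2}]'

```text
invalid input
```

Call:
arm_command --moves '[{"x": -13,"y": -14.4,"z": -2.2,"rz": -26},{"x": -13,"y": -14.4,"z": -2.2,"rz": -26},{"x": -13,"y": -14.4,"z": -2.2,"rz": -26},{"x": -13,"y": -14.4,"z": -2.2,"rz": -26},{"x": -13,"y": -14.4,"z": -2.2,"rz": -26}]'

```text
invalid input
```

```bash
python3 - <<'E'
from h import *
p,R=tool();print(p,arm.read_state()['joint_pos'].round(2))
Rt=tiltR(43,1); f=w([-.0587,-.003,.09]); go(f-Rt[:,2]*.131,Rt)
E
```

```text
[0.23746942 0.63138393 0.23273551] [-1.24  0.47 -0.05  1.53  0.02  1.14 -0.08]
shift cm [-50.25 -38.67   4.75] rot deg [ -9.88 -42.26 -24.84]
```

Call:
arm_command --moves '[{"fingers": 0,"x": -13,"y": -14.4,"z": -2.2,"rx": 0,"ry": 0,"rz": 0},{"fingers": 0,"x": -13,"y": -14.4,"z": -2.2,"rx": 0,"ry": 0,"rz": 0},{"fingers": 0,"x": -13,"y": -14.4,"z": -2.2,"rx": 0,"ry": 0,"rz": 0},{"fingers": 0,"x": -13,"y": -14.4,"z": -2.2,"rx": 0,"ry": 0,"rz": 0},{"fingers": 0,"x": -13,"y": -14.4,"z": -2.2,"rx": 0,"ry": 0,"rz": 0}]'

```text
t: 0.57
position: [0.3104, 0.4472, 0.2556]
tcp_rot: [0.567, 3.089, -0.003]
wrist_force: [0.3, -0.2, 0.7]
grip_width: 0.712
grip_force: 0.0
```

Call:
arm_command --moves '[{"fingers": 0,"x": -13,"y": -14.4,"z": -2.2,"rx": 0,"ry": 0,"rz": 0},{"fingers": 0,"x": -13,"y": -14.4,"z": -2.2,"rx": 0,"ry": 0,"rz": 0},{"fingers": 0,"x": -13,"y": -14.4,"z": -2.2,"rx": 0,"ry": 0,"rz": 0},{"fingers": 0,"x": -13,"y": -14.4,"z": -2.2,"rx": 0,"ry": 0,"rz": 0},{"fingers": 0,"x": -13,"y": -14.4,"z": -2.2,"rx": 0,"ry": 0,"rz": 0}]'

```text
t: 0.98
position: [0.3807, 0.2666, 0.2779]
tcp_rot: [0.568, 3.089, -0.001]
wrist_force: [0.7, -0.6, -0.4]
grip_width: 0.326
grip_force: 0.0
```

Call:
arm_command --moves '[{"fingers": 0,"x": -13,"y": -14.4,"z": -2.2,"rx": 0,"ry": 0,"rz": -26},{"fingers": 0,"x": -13,"y": -14.4,"z": -2.2,"rx": 0,"ry": 0,"rz": -26},{"fingers": 0,"x": -13,"y": -14.4,"z": -2.2,"rx": 0,"ry": 0,"rz": -26},{"fingers": 0,"x": -13,"y": -14.4,"z": -2.2,"rx": 0,"ry": 0,"rz": -26},{"fingers": 0,"x": -13,"y": -14.4,"z": -2.2,"rx": 0,"ry": 0,"rz": -26}]'

```text
t: 1.4
position: [0.4463, 0.1, 0.2983]
tcp_rot: [0.157, -3.137, -0.001]
wrist_force: [0.7, 0.4, 0.3]
grip_width: 0.022
grip_force: 0.0
```

```bash
python3 - <<'E'
from h import *
p,R=tool();print(p,arm.read_state()['joint_pos'].round(2))
Rt=tiltR(43,1); f=w([-.0587,-.003,.09]); go(f-Rt[:,2]*.131,Rt)
E
```

```text
[0.44633236 0.09999548 0.29833453] [-0.57  0.04  0.27  1.95 -0.01  1.15  1.38]
shift cm [-12.39  -2.01  11.25] rot deg [  0.13 -43.01   0.21]
```

Call:
arm_command --moves '[{"fingers": 0,"x": -2,"y": -0.4,"z": 1,"rx": 0,"ry": -7,"rz": 0},{"fingers": 0,"x": -4,"y": -0.8,"z": 2,"rx": 0,"ry": -14,"rz": 0},{"fingers": 0,"x": -6,"y": -1.2,"z": 4,"rx": 0,"ry": -21,"rz": 0},{"fingers": 0,"x": -8,"y": -1.6,"z": 6,"rx": 0,"ry": -28,"rz": 0},{"fingers": 0,"x": -10,"y": -2,"z": 8,"rx": 0,"ry": -35,"rz": 0}]'

```text
t: 1.82
position: [0.5447, 0.0889, 0.223]
tcp_rot: [-0.116, 2.565, 0.031]
wrist_force: [2.2, -0.8, -0.6]
grip_width: 0.007
grip_force: 0.0
```

```bash
python3 - <<'E'
from h import *
p,R=tool();print(p,arm.read_state()['joint_pos'].round(2))
Rt=tiltR(43,1); f=w([-.0587,-.003,.09]); go(f-Rt[:,2]*.131,Rt)
s=arm.snapshot('wrist'); cv2.imwrite('pics/w1.png',np.clip(s['image']*1.5,0,255).astype(np.uint8))
P=cloud(s); Pb=(P-B)@Rb
m=(abs(Pb[...,1])<.07)&(Pb[...,0]>-.095)&(Pb[...,0]<0)&(Pb[...,2]<.13)&(Pb[...,2]>.06)
# height over slope
h=(Pb[...,2]-.062)*np.cos(np.radians(35))-(Pb[...,0]+.09)*np.sin(np.radians(35))
u=(Pb[...,2]-.062)*np.sin(np.radians(35))+(Pb[...,0]+.09)*np.cos(np.radians(35))
for a in np.arange(0,.1,.006):
    r=[]
    for b in np.arange(-.06,.061,.01):
        k=m&(abs(u-a)<.003)&(abs(Pb[...,1]-b)<.005); r.append(int(np.median(h[k])*1e4) if k.sum()>3 else 999)
    print(round(a,3),r)
E
```

```text
[0.54474728 0.08893968 0.22303938] [-0.58  0.06  0.29  2.25  0.34  0.29  1.07]
shift cm [-0.25  0.11  4.6 ] rot deg [ -0.32 -10.07  -0.21]
0.0 [-1, -3, 1, 0, 2, 1, 1, 3, 0, 1, 4, 3, 0]
0.006 [3, 2, 2, 3, 2, 2, 1, 1, 2, 3, 3, 4, 2]
0.012 [1, 1, 2, 1, 4, 3, 0, 2, 2, 3, 3, 2, 2]
0.018 [3, 5, 2, 5, 2, 2, 1, 5, 3, 2, 2, 3, 1]
0.024 [2, 1, 3, 2, 2, 4, 1, 2, 2, 3, 4, 2, 1]
0.03 [1, 2, 2, 5, 8, 6, 7, 9, 10, 2, 2, 1, 5]
0.036 [1, 4, 1, 0, 53, 58, 59, 59, 54, 0, 5, 1, 3]
0.042 [0, 3, 1, 0, 52, 52, 52, 54, 49, -1, 2, 5, 2]
0.048 [5, 1, 2, 0, 55, 52, 52, 51, 54, 3, 3, 4, 1]
0.054 [1, 1, 4, 1, 52, 51, 53, 52, 51, 0, 2, 4, 1]
0.06 [2, 3, 1, 3, 56, 52, 52, 52, 52, 1, 3, 3, 4]
0.066 [2, 1, 4, 4, 54, 53, 54, 50, 49, 2, 7, 2, 2]
0.072 [3, 4, 3, 1, 0, -4, 1, -1, 2, 1, 5, 2, 3]
0.078 [3, 1, 4, 2, 1, 2, 1, 1, 3, 4, 5, 4, 2]
0.084 [2, 3, 3, 3, 999, 999, 999, 9, 5, 3, 1, 2, 4]
0.09 [2, 3, 2, 1, 999, 999, 999, 999, 0, 2, 3, 1, 3]
0.096 [-1, 0, 3, 2, 999, 999, 999, 999, 4, 4, 2, 3, 3]
```

View pics/w1.png

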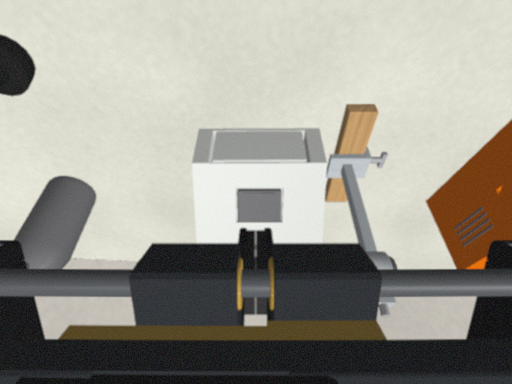

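The model fits to within 1 mm. The wrist picture shows the paddle at about (260,205), with its middle at box y≈0, and the front panel at the top of the picture. Joint 6 is near its limit, so I'll use a 37° tilt, which still clears the pipe by about 10 mm.

```bash
python3 - <<'E'
from h import *
Rt=tiltR(37,1); f=w([-.0587,0,.09]); go(f-Rt[:,2]*.061,Rt)
E
```

```text
shift cm [-2.81  0.59 11.02] rot deg [-0.47 -4.49 -0.12]
```

Call:
arm_command --moves '[{"fingers": 0,"x": -1,"y": 0.2,"z": 2,"rx": 0,"ry": -1.5,"rz": 0},{"fingers": 0,"x": -2,"y": 0.4,"z": 4,"rx": -0.3,"ry": -3,"rz": 0},{"fingers": 0,"x": -2.8,"y": 0.6,"z": 6,"rx": -0.5,"ry": -4.5,"rz": 0},{"fingers": 0,"x": -2.8,"y": 0.6,"z": 7,"rx": -0.5,"ry": -4.5,"rz": 0},{"fingers": 0,"x": -2.8,"y": 0.6,"z": 7,"rx": -0.5,"ry": -4.5,"rz": 0}]'

```text
t: 2.28
position: [0.5958, 0.0947, 0.1832]
tcp_rot: [-0.121, 2.511, 0.007]
wrist_force: [0.6, -0.2, -0.4]
grip_width: 0.001
grip_force: 0.0
```

```bash
python3 - <<'E'
from h import *
p,R=tool();print(p,arm.read_state()['joint_pos'].round(2))
Rt=tiltR(37,1); f=w([-.0587,0,.09]); go(f-Rt[:,2]*.061,Rt)
E
```

```text
[0.59575175 0.09467626 0.18324336] [-0.08  0.22 -0.25  2.2   1.07  0.23  0.37]
shift cm [0.31 0.43 5.26] rot deg [-1.31 -1.09  0.47]
```

Call:
arm_command --moves '[{"fingers": 0,"x": 0.1,"y": 0.1,"z": 1,"rx": -0.4,"ry": -0.3,"rz": 0.1},{"fingers": 0,"x": 0.2,"y": 0.2,"z": 2,"rx": -0.8,"ry": -0.6,"rz": 0.2},{"fingers": 0,"x": 0.3,"y": 0.4,"z": 3.2,"rx": -1.3,"ry": -1.1,"rz": 0.5},{"fingers": 0,"x": 0.3,"y": 0.4,"z": 4.2,"rx": -1.3,"ry": -1.1,"rz": 0.5},{"fingers": 0,"x": 0.3,"y": 0.4,"z": 5.2,"rx": -1.3,"ry": -1.1,"rz": 0.5}]'

```text
t: 2.7
position: [0.6239, 0.0987, 0.1392]
tcp_rot: [-0.116, 2.492, 0.038]
wrist_force: [-0.2, 0.1, 0.0]
grip_width: 0.006
grip_force: 0.0
```

```bash
python3 - <<'E'
from h import *
p,R=tool();print(p,arm.read_state()['joint_pos'].round(2))
Rt=tiltR(37,1); f=w([-.0587,0,.09]); go(f-Rt[:,2]*.011,Rt)
E
```

```text
[0.62391489 0.09865974 0.13922411] [ 0.04  0.35 -0.38  2.18  1.66  0.24 -0.19]
shift cm [0.04 0.19 5.04] rot deg [-0.13  0.07 -0.13]
```

Call:
arm_command --moves '[{"fingers": 0,"x": 0,"y": 0.1,"z": 1.2,"rx": 0,"ry": 0,"rz": 0},{"fingers": 0,"x": 0,"y": 0.2,"z": 2.4,"rx": 0,"ry": 0,"rz": 0},{"fingers": 0,"x": 0,"y": 0.2,"z": 3.6,"rx": 0,"ry": 0,"rz": 0},{"fingers": 0,"x": 0,"y": 0.2,"z": 4.6,"rx": 0,"ry": 0,"rz": 0},{"fingers": 0,"x": 0,"y": 0.2,"z": 4.6,"rx": 0,"ry": 0,"rz": 0}]'

```text
t: 3.12
position: [0.6514, 0.1037, 0.1015]
tcp_rot: [-0.116, 2.494, 0.039]
wrist_force: [0.3, -0.4, 0.6]
grip_width: 0.011
grip_force: 0.0
```

Call:
arm_command --moves '[{"fingers": 0,"x": 0,"y": 0,"z": 0.4,"rx": 0,"ry": 0,"rz": 0},{"fingers": 0,"x": 0,"y": 0,"z": 0.6,"rx": 0,"ry": 0,"rz": 0},{"fingers": 0,"x": 0,"y": 0,"z": 0.7,"rx": 0,"ry": 0,"rz": 0},{"fingers": 0,"x": 0,"y": 0,"z": 0.8,"rx": 0,"ry": 0,"rz": 0},{"fingers": 0,"x": 0,"y": 0,"z": 0.8,"rx": 0,"ry": 0,"rz": 0}]'

```text
t: 3.53
position: [0.6541, 0.1046, 0.0964]
tcp_rot: [-0.118, 2.493, 0.041]
wrist_force: [-2.7, -1.1, 1.3]
grip_width: 0.005
grip_force: 1.2
```

```bash
python3 - <<'E'
from h import *
p,R=tool();print(p,arm.read_state()['joint_pos'].round(2))
Rt=tiltR(37,1); f=w([-.0587,0,.09]); go(f-Rt[:,2]*.011,Rt)
s=arm.snapshot('top');P=(cloud(s)-B)@Rb
m=(P[...,2]>.05)&(P[...,2]<.066)&(P[...,0]<-.08)&(P[...,0]>-.2)&(abs(P[...,1])<.08)
print(m.sum(),P[m].min(0) if m.any() else 0,P[m].max(0))
E
```

```text
[0.65410803 0.10459415 0.09635719] [ 0.08  0.48 -0.43  2.14  1.89  0.3  -0.39]
shift cm [-0.1  -0.12 -0.23] rot deg [-0.    0.01 -0.07]
5 [-0.08950507  0.03983362  0.05002262] [-0.08846017  0.06900613  0.05699088]
```

Call:
arm_command --moves '[{"fingers": 0,"x": 0,"y": 0,"z": 0.1,"rx": 0,"ry": 0,"rz": 0},{"fingers": 0,"x": 0,"y": 0,"z": 0.2,"rx": 0,"ry": 0,"rz": 0},{"fingers": 0,"x": 0,"y": 0,"z": 0.3,"rx": 0,"ry": 0,"rz": 0},{"fingers": 0,"x": 0,"y": 0,"z": 0.3,"rx": 0,"ry": 0,"rz": 0},{"fingers": 0,"x": 0,"y": 0,"z": 0.3,"rx": 0,"ry": 0,"rz": 0}]'

```text
t: 4.0
position: [0.6553, 0.1047, 0.0938]
tcp_rot: [-0.118, 2.494, 0.041]
wrist_force: [-10.8, -2.2, 8.9]
grip_width: 0.004
grip_force: 6.9
```

```bash
cat > tray.py <<'E'
from h import *
print(arm.read_state()['wrist_force'].round(1))
Rt=tiltR(37,1); f=w([-.0587,0,.09]); go(f-Rt[:,2]*.011,Rt)
s=arm.snapshot('top');P=(cloud(s)-B)@Rb
m=(P[...,2]>.045)&(P[...,2]<.066)&(P[...,0]<-.08)&(P[...,0]>-.2)&(abs(P[...,1])<.08)
print(m.sum(),P[m].min(0) if m.any() else 0)
E
python3 tray.py
```

```text
[-10.8  -2.2   8.9]
shift cm [-0.16 -0.12 -0.5 ] rot deg [ 0.01 -0.03 -0.07]
8 [-0.16208001  0.04976093  0.04718523]
```

Call:
arm_command --moves '[{"fingers": 0,"x": 0,"y": 0,"z": -2,"rx": 0,"ry": 0,"rz": 0},{"fingers": 0,"x": 0,"y": 0,"z": -5,"rx": 0,"ry": 0,"rz": 0},{"fingers": 0,"x": 0,"y": 0,"z": -8,"rx": 0,"ry": 0,"rz": 0},{"fingers": 0,"x": 0,"y": 0,"z": -11,"rx": 0,"ry": 0,"rz": 0},{"fingers": 0,"x": 0,"y": 0,"z": -14,"rx": 0,"ry": 0,"rz": 0}]'

```text
t: 4.47
position: [0.5802, 0.0973, 0.1971]
tcp_rot: [-0.118, 2.492, 0.04]
wrist_force: [0.1, -0.3, 0.0]
grip_width: 0.002
grip_force: 0.0
```

```bash
python3 tray.py; python3 - <<'E'
from h import *
p,R=tool();print(p,arm.read_state()['joint_pos'].round(2))
s=arm.snapshot('top'); cv2.imwrite('pics/t2.png',np.clip(cv2.resize(s['image'][100:300,150:430],(784,560))*1.5,0,255).astype(np.uint8))
# stopper goal poses above: vertical tool, y along box y
for yawd in (0,90):
  pass
go(np.array([.55,-.1,.25]),tiltR(0,1))
E
```

```text
[ 0.1 -0.3  0. ]
shift cm [ 0.05 -0.1  12.29] rot deg [-0.01  0.06 -0.07]
86 [-0.16905646 -0.07410778  0.0452353 ]
[0.57950814 0.0978734  0.20041445] [ 0.15  0.19 -0.5   2.22  1.12  0.25  0.32]
shift cm [  0.83 -19.37  -7.04] rot deg [ 3.000e-02  3.734e+01 -1.300e-01]
```

View pics/t2.png

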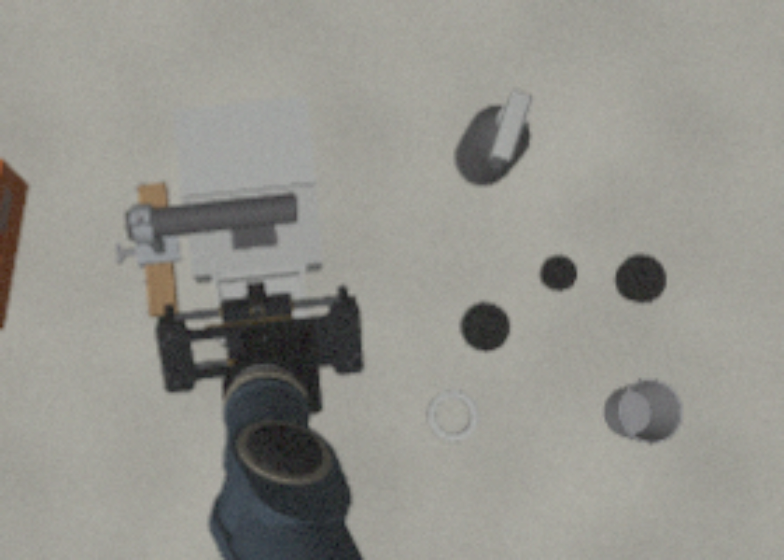

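The tray is out, with its rim seen at crop (260,285) and its front at box x −169 mm. Everything else stands where it was. Next is the stopper.

Call:
arm_command --moves '[{"fingers": 0,"x": 0.1,"y": -2,"z": -1.4,"rx": 0,"ry": 7,"rz": 0},{"fingers": 0,"x": 0.2,"y": -5,"z": -3,"rx": 0,"ry": 14,"rz": 0},{"fingers": 0,"x": 0.4,"y": -8,"z": -5,"rx": 0,"ry": 21,"rz": 0},{"fingers": 0,"x": 0.6,"y": -11,"z": -7,"rx": 0,"ry": 28,"rz": 0},{"fingers": 0,"x": 0.8,"y": -14,"z": -9,"rx": 0,"ry": 35,"rz": 0}]'

```text
t: 4.98
position: [0.5586, 0.005, 0.2304]
tcp_rot: [-0.102, 2.756, -0.038]
wrist_force: [0.6, -0.8, -0.5]
grip_width: 0.008
grip_force: 0.0
```

```bash
python3 - <<'E'
from h import *
import pickle
for n in ('scene','top'):
    s=pickle.load(open(n+'.pkl','rb')); P=cloud(s)
    m=(P[...,2]>.085)&(P[...,0]>.5)&(P[...,0]<1)&(P[...,1]<-.05)&(P[...,1]>-.3)
    print('sprayer hi',n,P[m].min(0),P[m].max(0))
    g=s['image'].max(2)
    m=((g<60)&(np.hypot(P[...,0]-.629,P[...,1]+.257)<.04)&(P[...,2]>.005)).astype(np.uint8)
    c=max(cv2.findContours(m,0,1)[0],key=cv2.contourArea)
    pc=onplane(s,c.reshape(-1,2),.018)
    print(n,'stopper', cv2.minEnclosingCircle((pc[:,:2]*1000).astype(np.float32)))
    k=(m>0)&(P[...,2]>.034); print('knob pts',k.sum(),P[k].mean(0))
p,R=tool();print(p,arm.read_state()['joint_pos'].round(2))
go(np.array([.629,-.257,.15]),tiltR(0,1))
E
```

```text
sprayer hi scene [ 0.70815271 -0.20728115  0.08549697] [ 0.80891301 -0.13735456  0.21665686]
scene stopper ((629.1907348632812, -254.33863830566406), 25.83578109741211)
knob pts 41 [ 0.63018644 -0.25500606  0.04067742]
sprayer hi top [ 0.70693315 -0.20649451  0.08530053] [ 0.80081804 -0.13941828  0.21913703]
top stopper ((626.8246459960938, -257.5891418457031), 20.992177963256836)
knob pts 26 [ 0.62836882 -0.25655933  0.04343162]
[0.55858592 0.00503675 0.23038911] [ 0.58  0.19 -0.77  2.05  0.37  0.6   1.22]
shift cm [ -1.52 -26.27  10.42] rot deg [-2.6  21.85 -1.24]
```

Call:
arm_command --moves '[{"fingers": 4.5,"x": 0,"y": -4,"z": 0,"rx": -0.6,"ry": 5,"rz": -0.3},{"fingers": 4.5,"x": 0,"y": -8,"z": 0,"rx": -1.2,"ry": 10,"rz": -0.6},{"fingers": 4.5,"x": 0,"y": -12,"z": 1,"rx": -1.8,"ry": 15,"rz": -0.9},{"fingers": 4.5,"x": 0,"y": -16,"z": 2,"rx": -2.4,"ry": 19,"rz": -1.2},{"fingers": 4.5,"x": 0,"y": -20,"z": 3,"rx": -2.6,"ry": 22,"rz": -1.2}]'

```text
t: 5.4
position: [0.5847, -0.1992, 0.2109]
tcp_rot: [-0.14, 3.138, -0.004]
wrist_force: [1.6, 0.2, 0.3]
grip_width: 0.298
grip_force: 0.0
```

```bash
python3 - <<'E'
from h import *
p,R=tool();print(p,arm.read_state()['joint_pos'].round(2))
go(np.array([.629,-.256,.13]),tiltR(0,1))
E
```

```text
[ 0.58474867 -0.199216    0.21088094] [ 0.75  0.48 -0.68  1.67  0.33  1.1   1.63]
shift cm [-3.9  -6.03  8.1 ] rot deg [-0.15  0.   -0.39]
```

Call:
arm_command --moves '[{"fingers": 4.5,"x": -2,"y": -3,"z": 1,"rx": 0,"ry": 0,"rz": 0},{"fingers": 4.5,"x": -3.9,"y": -6,"z": 3,"rx": 0,"ry": 0,"rz": -0.4},{"fingers": 4.5,"x": -3.9,"y": -6,"z": 6,"rx": 0,"ry": 0,"rz": -0.4},{"fingers": 4.5,"x": -3.9,"y": -6,"z": 8,"rx": 0,"ry": 0,"rz": -0.4},{"fingers": 4.5,"x": -3.9,"y": -6,"z": 8,"rx": 0,"ry": 0,"rz": -0.4}]'

```text
t: 5.82
position: [0.6253, -0.2524, 0.1251]
tcp_rot: [0.152, -3.131, -0.002]
wrist_force: [-0.8, -0.1, -0.8]
grip_width: 0.509
grip_force: 0.0
```

```bash
python3 - <<'E'
from h import *
p,R=tool();print(p,arm.read_state()['joint_pos'].round(2),arm.read_state()['grip_width'])
s=arm.snapshot('wrist'); cv2.imwrite('pics/w3.png',np.clip(s['image']*1.5,0,255).astype(np.uint8))
P=cloud(s); k=(np.hypot(P[...,0]-.629,P[...,1]+.256)<.035)&(P[...,2]>.028)&(P[...,2]<.046)
q=P[k]; print(k.sum(), q.mean(0) if k.any() else 0, q.min(0) if k.any() else 0,q.max(0) if k.any() else 0)
k=(np.hypot(P[...,0]-.629,P[...,1]+.256)<.035)&(P[...,2]>.012)&(P[...,2]<.022)
q=P[k]; print(k.sum(),q.min(0),q.max(0))
E
```

```text
[ 0.62531016 -0.25237464  0.12508638] [ 0.73  0.65 -0.61  1.61  0.42  1.03  1.66] 0.5087414997700095
439 [ 0.62651552 -0.2580308   0.04099441] [ 0.61905166 -0.26682388  0.02806789] [ 0.63676693 -0.24945206  0.04422584]
1274 [ 0.60674738 -0.27905284  0.01222988] [ 0.64996053 -0.23675354  0.02198663]
```

View pics/w3.png

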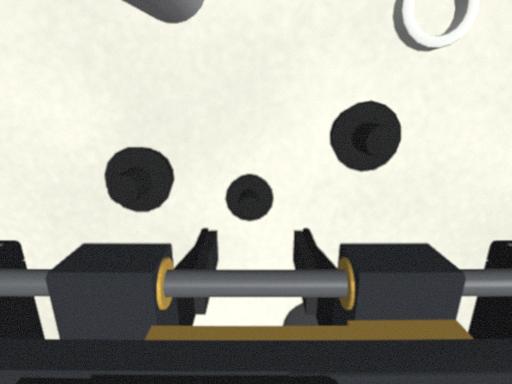

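The wrist view shows the stopper at (249,197) between the open fingers, with the larger look-alikes at (140,180) and (366,135). Knob centre is at about (0.628, −0.258).

```bash
python3 - <<'E'
from h import *
p,R=tool();print(p); go(np.array([.628,-.258,.034]),tiltR(0,1))
E
```

```text
[ 0.62678021 -0.2518598   0.12817987]
shift cm [-0.09 -0.63  9.42] rot deg [ 0.04 -0.18  0.12]
```

Call:
arm_command --moves '[{"fingers": 4.5,"x": -0.1,"y": -0.6,"z": 0,"rx": 0,"ry": 0,"rz": 0},{"fingers": 4.5,"x": -0.1,"y": -0.6,"z": 2.5,"rx": 0,"ry": 0,"rz": 0},{"fingers": 4.5,"x": -0.1,"y": -0.6,"z": 5,"rx": 0,"ry": 0,"rz": 0},{"fingers": 4.5,"x": -0.1,"y": -0.6,"z": 7,"rx": 0,"ry": 0,"rz": 0},{"fingers": 4.5,"x": -0.1,"y": -0.6,"z": 8.4,"rx": 0,"ry": 0,"rz": 0}]'

```text
t: 6.28
position: [0.6309, -0.2581, 0.0481]
tcp_rot: [-0.155, 3.133, -0.004]
wrist_force: [-0.5, 0.6, -1.0]
grip_width: 0.515
grip_force: 0.0
```

```bash
python3 - <<'E'
from h import *
p,R=tool();print(p); go(np.array([.628,-.258,.034]),tiltR(0,1))
E
```

```text
[ 0.63093003 -0.25812789  0.04812609]
shift cm [0.3  0.05 1.41] rot deg [-0.15  0.25  0.15]
```

Call:
arm_command --moves '[{"fingers": 4.5,"x": 0.1,"y": 0,"z": 0.5,"rx": 0,"ry": 0,"rz": 0},{"fingers": 4.5,"x": 0.1,"y": 0,"z": 1,"rx": 0,"ry": 0,"rz": 0},{"fingers": 4.5,"x": 0.1,"y": 0,"z": 1,"rx": 0,"ry": 0,"rz": 0}]'

```text
t: 6.53
position: [0.6299, -0.2576, 0.0384]
tcp_rot: [-0.155, 3.133, -0.002]
wrist_force: [-0.7, 0.7, 0.6]
grip_width: 0.52
grip_force: 0.0
```

```bash
python3 - <<'E'
from h import *
p,R=tool();print(p); go(np.array([.628,-.258,.034]),tiltR(0,1))
E
```

```text
[ 0.62986838 -0.2576494   0.0383991 ]
shift cm [ 0.19 -0.02  0.44] rot deg [-0.08  0.24  0.17]
```

Call:
arm_command --moves '[{"fingers": 4.5,"x": 0.2,"y": 0,"z": 0.4,"rx": 0,"ry": 0,"rz": 0},{"fingers": 3,"x": 0.2,"y": 0,"z": 0.4,"rx": 0,"ry": 0,"rz": 0},{"fingers": 1,"x": 0.2,"y": 0,"z": 0.4,"rx": 0,"ry": 0,"rz": 0},{"fingers": 1,"x": 0.2,"y": 0,"z": 0.4,"rx": 0,"ry": 0,"rz": 0},{"fingers": 1,"x": 0.2,"y": 0,"z": 0.4,"rx": 0,"ry": 0,"rz": 0}]' --grip_force 12

```text
t: 6.95
position: [0.6277, -0.2577, 0.0343]
tcp_rot: [-0.155, 3.134, -0.001]
wrist_force: [0.1, -0.7, 0.2]
grip_width: 0.301
grip_force: 0.0
```

Call:
arm_command --moves '[{"fingers": 1,"x": 0,"y": 0,"z": 0,"rx": 0,"ry": 0,"rz": 0},{"fingers": 1,"x": 0,"y": 0,"z": 0,"rx": 0,"ry": 0,"rz": 0},{"fingers": 1,"x": 0,"y": 0,"z": 0,"rx": 0,"ry": 0,"rz": 0}]'

```text
t: 7.2
position: [0.6276, -0.2576, 0.0341]
tcp_rot: [-0.155, 3.134, -0.001]
wrist_force: [-0.7, 0.0, 0.5]
grip_width: 0.194
grip_force: 12.0
```

Call:
arm_command --moves '[{"fingers": 1,"x": 0,"y": 0,"z": -1.5,"rx": 0,"ry": 0,"rz": 0},{"fingers": 1,"x": 0,"y": 0,"z": -4.5,"rx": 0,"ry": 0,"rz": 0},{"fingers": 1,"x": 0,"y": 0,"z": -8,"rx": 0,"ry": 0,"rz": 0},{"fingers": 1,"x": 0,"y": 0,"z": -11,"rx": 0,"ry": 0,"rz": 0},{"fingers": 1,"x": 0,"y": 0,"z": -13,"rx": 0,"ry": 0,"rz": 0}]'

```text
t: 7.62
position: [0.6283, -0.2575, 0.1685]
tcp_rot: [-0.155, 3.13, -0.003]
wrist_force: [0.3, 0.4, -0.9]
grip_width: 0.193
grip_force: 12.0
```

Call:
arm_command --moves '[{"fingers": 1,"x": 0.5,"y": 3,"z": -1,"rx": 0,"ry": 0,"rz": 0},{"fingers": 1,"x": 1,"y": 6,"z": -2,"rx": 0,"ry": 0,"rz": 0},{"fingers": 1,"x": 1.5,"y": 9,"z": -2,"rx": 0,"ry": 0,"rz": 0},{"fingers": 1,"x": 2,"y": 12,"z": -2,"rx": 0,"ry": 0,"rz": 0},{"fingers": 1,"x": 2,"y": 15,"z": -2,"rx": 0,"ry": 0,"rz": 0}]'

```text
t: 8.03
position: [0.591, -0.1092, 0.185]
tcp_rot: [-0.155, 3.134, -0.002]
wrist_force: [-1.0, 1.0, -0.6]
grip_width: 0.193
grip_force: 12.0
```

```bash
python3 - <<'E'
from h import *
p,R=tool();print(p,arm.read_state()['joint_pos'].round(2),arm.read_state()['grip_force']); go(w([-.132,0,.15]),tiltR(0,1))
s=arm.snapshot('top');P=(cloud(s)-B)@Rb
m=(P[...,0]>-.2)&(P[...,0]<-.06)&(abs(P[...,1])<.065)
for x in np.arange(-.18,-.08,.004):
    r=[]
    for y in np.arange(-.054,.055,.012):
        k=m&(abs(P[...,0]-x)<.002)&(abs(P[...,1]-y)<.006); r.append(int(np.median(P[k][:,2])*1e3) if k.any() else 999)
    print(round(x,3),r)
E
```

```text
[ 0.59102189 -0.10917029  0.18497162] [ 0.62  0.48 -0.69  1.74  0.35  1.04  1.48] 11.997319757938385
shift cm [-1.65 20.55  3.47] rot deg [-0.1   0.2   0.15]
-0.18 [6, 3, 2, 0, 0, 3, -1, 0, 2, 1]
-0.176 [1, 0, 2, 1, 1, 3, 6, -1, 2, 0]
-0.172 [0, 2, 0, -1, 1, 0, 3, 1, 0, 0]
-0.168 [18, 47, 28, 39, 46, 36, 43, 31, 41, 26]
-0.164 [55, 57, 60, 60, 57, 59, 57, 59, 61, 33]
-0.16 [59, 999, 59, 57, 999, 56, 999, 56, 48, 3]
-0.156 [5, 10, 11, 8, 11, 13, 12, 10, 11, 18]
-0.152 [12, 9, 12, 11, 10, 10, 11, 10, 12, 3]
-0.148 [3, 11, 12, 11, 14, 9, 12, 12, 13, 3]
-0.144 [35, 11, 12, 10, 10, 11, 12, 11, 11, 0]
-0.14 [21, 10, 10, 13, 9, 10, 8, 10, 8, 22]
-0.136 [1, 9, 11, 9, 13, 11, 13, 11, 10, 4]
-0.132 [3, 12, 11, 10, 12, 8, 13, 9, 9, 1]
-0.128 [3, 10, 10, 12, 12, 11, 10, 13, 10, 2]
-0.124 [6, 10, 11, 11, 9, 10, 11, 9, 14, 17]
-0.12 [12, 13, 12, 6, 10, 10, 9, 11, 12, 0]
-0.116 [17, 14, 8, 9, 12, 11, 8, 12, 16, 0]
-0.112 [19, 13, 9, 12, 10, 11, 12, 11, 13, 4]
-0.108 [18, 13, 10, 10, 13, 11, 13, 9, 12, 1]
-0.104 [17, 8, 11, 9, 9, 11, 12, 10, 7, 20]
-0.1 [1, 10, 9, 11, 12, 10, 11, 11, 12, 18]
-0.096 [0, 13, 13, 10, 11, 6, 7, 12, 13, 17]
-0.092 [17, 31, 30, 27, 36, 35, 19, 30, 32, 4]
-0.088 [37, 65, 63, 62, 63, 64, 64, 62, 38, 44]
-0.084 [64, 65, 63, 66, 66, 38, 65, 63, 64, 66]
```

Call:
arm_command --moves '[{"fingers": 1,"x": -0.4,"y": 4,"z": 0,"rx": 0,"ry": 0,"rz": 0},{"fingers": 1,"x": -0.8,"y": 8,"z": 0,"rx": 0,"ry": 0,"rz": 0},{"fingers": 1,"x": -1.2,"y": 12,"z": 0,"rx": 0,"ry": 0,"rz": 0},{"fingers": 1,"x": -1.6,"y": 16,"z": 1,"rx": 0,"ry": 0,"rz": 0},{"fingers": 1,"x": -2,"y": 20,"z": 2,"rx": 0,"ry": 0,"rz": 0}]'

```text
t: 8.5
position: [0.5928, 0.0925, 0.1651]
tcp_rot: [-0.155, 3.132, -0.001]
wrist_force: [0.1, -0.4, -1.1]
grip_width: 0.191
grip_force: 12.0
```

```bash
python3 - <<'E'
from h import *
p,R=tool();print(p,arm.read_state()['joint_pos'].round(2),arm.read_state()['grip_force']); go(w([-.128,-.001,.046]),tiltR(0,1))
E
```

```text
[0.59279816 0.09254575 0.16512674] [ 0.29  0.51 -0.71  1.76  0.39  1.01  1.11] 11.996460109949112
shift cm [ 0.18  0.4  11.91] rot deg [-0.05  0.35  0.15]
```

Call:
arm_command --moves '[{"fingers": 1,"x": 0.2,"y": 0.4,"z": 2.5,"rx": 0,"ry": 0.3,"rz": 0},{"fingers": 1,"x": 0.2,"y": 0.4,"z": 5,"rx": 0,"ry": 0.3,"rz": 0},{"fingers": 1,"x": 0.2,"y": 0.4,"z": 7.5,"rx": 0,"ry": 0.3,"rz": 0},{"fingers": 1,"x": 0.2,"y": 0.4,"z": 9.5,"rx": 0,"ry": 0.3,"rz": 0},{"fingers": 1,"x": 0.2,"y": 0.4,"z": 10.7,"rx": 0,"ry": 0.3,"rz": 0}]'

```text
t: 8.92
position: [0.5894, 0.0941, 0.055]
tcp_rot: [0.156, -3.133, 0.002]
wrist_force: [0.3, -0.7, -1.0]
grip_width: 0.196
grip_force: 12.0
```

Call:
arm_command --moves '[{"fingers": 1,"x": 0,"y": 0,"z": 0.3,"rx": 0,"ry": 0,"rz": 0},{"fingers": 1,"x": 0,"y": 0,"z": 0.6,"rx": 0,"ry": 0,"rz": 0},{"fingers": 1,"x": 0,"y": 0,"z": 0.8,"rx": 0,"ry": 0,"rz": 0},{"fingers": 1,"x": 0,"y": 0,"z": 0.8,"rx": 0,"ry": 0,"rz": 0}]'

```text
t: 9.25
position: [0.591, 0.0946, 0.0496]
tcp_rot: [0.155, -3.138, 0.001]
wrist_force: [0.4, -0.1, -0.2]
grip_width: 0.195
grip_force: 12.0
```

```bash
python3 - <<'E'
from h import *
p,R=tool();print(p,arm.read_state()['grip_force']); go(w([-.128,-.001,.044]),tiltR(0,1))
E
```

```text
[0.59104569 0.0945723  0.04955243] 11.99868991971016
shift cm [-0.05  0.17  0.56] rot deg [-0.03 -0.01  0.16]
```

Call:
arm_command --moves '[{"fingers": 1,"x": 0,"y": 0,"z": 0.15,"rx": 0,"ry": 0,"rz": 0},{"fingers": 1,"x": 0,"y": 0,"z": 0.3,"rx": 0,"ry": 0,"rz": 0},{"fingers": 1,"x": 0,"y": 0,"z": 0.45,"rx": 0,"ry": 0,"rz": 0},{"fingers": 1,"x": 0,"y": 0,"z": 0.5,"rx": 0,"ry": 0,"rz": 0},{"fingers": 1,"x": 0,"y": 0,"z": 0.5,"rx": 0,"ry": 0,"rz": 0}]'

```text
t: 9.67
position: [0.5905, 0.0945, 0.044]
tcp_rot: [0.155, -3.136, 0.001]
wrist_force: [-0.0, -0.3, 2.8]
grip_width: 0.192
grip_force: 12.0
```

Call:
arm_command --moves '[{"fingers": 2.2,"x": 0,"y": 0,"z": 0,"rx": 0,"ry": 0,"rz": 0},{"fingers": 3,"x": 0,"y": 0,"z": 0,"rx": 0,"ry": 0,"rz": 0},{"fingers": 3.6,"x": 0,"y": 0,"z": 0,"rx": 0,"ry": 0,"rz": 0},{"fingers": 3.6,"x": 0,"y": 0,"z": 0,"rx": 0,"ry": 0,"rz": 0},{"fingers": 3.6,"x": 0,"y": 0,"z": 0,"rx": 0,"ry": 0,"rz": 0}]'

```text
t: 10.08
position: [0.5903, 0.0944, 0.0435]
tcp_rot: [0.155, -3.136, 0.001]
wrist_force: [0.2, -0.2, -0.0]
grip_width: 0.401
grip_force: 0.0
```

Call:
arm_command --moves '[{"fingers": 3.6,"x": 0,"y": 0,"z": -1,"rx": 0,"ry": 0,"rz": 0},{"fingers": 3.6,"x": 0,"y": 0,"z": -3.5,"rx": 0,"ry": 0,"rz": 0},{"fingers": 3.6,"x": 0,"y": 0,"z": -6.5,"rx": 0,"ry": 0,"rz": 0},{"fingers": 3.6,"x": 0,"y": 0,"z": -10,"rx": 0,"ry": 0,"rz": 0},{"fingers": 3.6,"x": 0,"y": 0,"z": -12,"rx": 0,"ry": 0,"rz": 0}]'

```text
t: 10.5
position: [0.5918, 0.0955, 0.1678]
tcp_rot: [-0.156, 3.135, 0.0]
wrist_force: [0.6, 1.2, 0.3]
grip_width: 0.413
grip_force: 0.0
```

```bash
python3 - <<'E'
from h import *
p,R=tool();print(p,arm.read_state()['joint_pos'].round(2))
s=arm.snapshot('wrist'); cv2.imwrite('pics/w4.png',np.clip(s['image']*1.5,0,255).astype(np.uint8))
# push pose: tool vertical? tilt 30, tip ahead of panel
for t in (0,35): go(w([-.25,0,.15]),tiltR(t,1))
E
```

```text
[0.59181909 0.0955116  0.16784909] [ 0.29  0.51 -0.71  1.76  0.38  1.01  1.11]
shift cm [12.45  0.18  2.  ] rot deg [0.01 0.5  0.18]
shift cm [12.45  0.18  2.  ] rot deg [  0.07 -34.5    0.17]
```

View pics/w4.png

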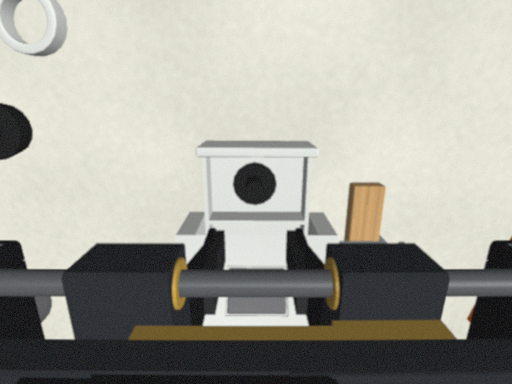

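The wrist view shows the stopper upright and centred in the pocket at (255,184). Next I close the fingers, back off and push the panel with a 22° tilt.

Call:
arm_command --moves '[{"fingers": 0,"x": 3,"y": 0,"z": 0,"rx": 0,"ry": -5,"rz": 0},{"fingers": 0,"x": 6,"y": 0.1,"z": 0,"rx": 0,"ry": -10,"rz": 0},{"fingers": 0,"x": 9,"y": 0.2,"z": 0.5,"rx": 0,"ry": -15,"rz": 0.2},{"fingers": 0,"x": 11,"y": 0.2,"z": 1,"rx": 0,"ry": -20,"rz": 0.2},{"fingers": 0,"x": 12.5,"y": 0.2,"z": 2,"rx": 0,"ry": -21.5,"rz": 0.2}]'

```text
t: 10.97
position: [0.4614, 0.0831, 0.1435]
tcp_rot: [-0.134, 2.764, 0.021]
wrist_force: [0.6, -0.9, -0.5]
grip_width: 0.119
grip_force: 0.0
```

```bash
python3 - <<'E'
from h import *
p,R=tool();print(p,arm.read_state()['joint_pos'].round(2), (Rb.T@(p-B)).round(4))
go(w([-.23,0,.042]),tiltR(22,1))
E
```

```text
[0.46139851 0.08309282 0.14354733] [ 0.32  0.17 -0.69  2.32  0.56  0.38  0.84] [-0.2587 -0.0017  0.1435]
shift cm [ 1.05  0.2  10.5 ] rot deg [-0.15 -0.52  0.09]
```

Call:
arm_command --moves '[{"fingers": 0,"x": 0.2,"y": 0.1,"z": 2,"rx": 0,"ry": 0,"rz": 0},{"fingers": 0,"x": 0.4,"y": 0.2,"z": 4,"rx": 0,"ry": -0.5,"rz": 0},{"fingers": 0,"x": 0.7,"y": 0.2,"z": 6.5,"rx": 0,"ry": -0.5,"rz": 0},{"fingers": 0,"x": 1,"y": 0.2,"z": 8.5,"rx": 0,"ry": -0.5,"rz": 0},{"fingers": 0,"x": 1,"y": 0.2,"z": 10,"rx": 0,"ry": -0.5,"rz": 0}]'

```text
t: 11.38
position: [0.4924, 0.089, 0.046]
tcp_rot: [-0.134, 2.757, 0.024]
wrist_force: [-0.2, -0.1, 0.3]
grip_width: 0.003
grip_force: 0.0
```

```bash
cat > st.py <<'E'
from h import *
p,R=tool();st=arm.read_state();print(p,st['joint_pos'].round(2), 'box',(Rb.T@(p-B)).round(4),'F',(Rb.T@st['wrist_force']).round(1))
c=p+R@[-.0095,0,.011]; print('corner box',(Rb.T@(c-B)).round(4)); 
for x in (-.215,-.103): go(w([x,0,.042]),tiltR(22,1))
E
python3 st.py
```

```text
[0.49237407 0.08903797 0.04601866] [-0.    0.39 -0.36  2.35  1.34  0.22  0.06] box [-0.2273  0.0012  0.046 ] F [-0.2 -0.1  0.3]
corner box [-0.2143  0.0012  0.0393]
shift cm [-0.99 -0.12  0.83] rot deg [-0.04 -0.15  0.06]
shift cm [-11.38  -0.13   5.  ] rot deg [-0.04 -0.15  0.06]
```

Call:
arm_command --moves '[{"fingers": 0,"x": -1,"y": -0.1,"z": 0.8,"rx": 0,"ry": 0,"rz": 0},{"fingers": 0,"x": -2.1,"y": -0.1,"z": 1.3,"rx": 0,"ry": 0,"rz": 0},{"fingers": 0,"x": -3,"y": -0.1,"z": 1.65,"rx": 0,"ry": 0,"rz": 0},{"fingers": 0,"x": -3.75,"y": -0.1,"z": 1.95,"rx": 0,"ry": 0,"rz": 0},{"fingers": 0,"x": -4.5,"y": -0.1,"z": 2.25,"rx": 0,"ry": 0,"rz": 0}]'

```text
t: 11.8
position: [0.5431, 0.0927, 0.0435]
tcp_rot: [-0.131, 2.757, 0.026]
wrist_force: [-6.0, -0.1, 5.2]
grip_width: 0.004
grip_force: 3.0
```

Call:
arm_command --moves '[{"fingers": 0,"x": -0.65,"y": 0,"z": 0.26,"rx": 0,"ry": 0,"rz": 0},{"fingers": 0,"x": -1.3,"y": 0,"z": 0.53,"rx": 0,"ry": 0,"rz": 0},{"fingers": 0,"x": -1.95,"y": 0,"z": 0.79,"rx": 0,"ry": 0,"rz": 0},{"fingers": 0,"x": -2.6,"y": 0,"z": 1.05,"rx": 0,"ry": 0,"rz": 0},{"fingers": 0,"x": -3.25,"y": 0,"z": 1.3,"rx": 0,"ry": 0,"rz": 0}]'

```text
t: 12.22
position: [0.5768, 0.0959, 0.0436]
tcp_rot: [-0.132, 2.758, 0.025]
wrist_force: [-8.4, -0.3, 6.1]
grip_width: 0.005
grip_force: 4.1
```

```bash
python3 st.py
```

```text
[0.57677517 0.09590013 0.04359076] [ 0.1   0.5  -0.45  2.16  1.12  0.31  0.36] box [-0.1426 -0.      0.0436] F [-8.4  0.6  6.1]
corner box [-0.1297 -0.      0.0369]
shift cm [ 6.78 -0.   -2.54] rot deg [-0.01 -0.2  -0.03]
shift cm [-3.62  0.01  1.62] rot deg [-0.01 -0.2  -0.03]
```

Call:
arm_command --moves '[{"fingers": 0,"x": -0.65,"y": 0,"z": 0.24,"rx": 0,"ry": 0,"rz": 0},{"fingers": 0,"x": -1.3,"y": 0,"z": 0.48,"rx": 0,"ry": 0,"rz": 0},{"fingers": 0,"x": -1.95,"y": 0,"z": 0.73,"rx": 0,"ry": 0,"rz": 0},{"fingers": 0,"x": -2.5,"y": 0,"z": 0.95,"rx": 0,"ry": 0,"rz": 0},{"fingers": 0,"x": -3,"y": 0,"z": 1.1,"rx": 0,"ry": 0,"rz": 0}]'

```text
t: 12.63
position: [0.6059, 0.0988, 0.0435]
tcp_rot: [-0.132, 2.763, 0.024]
wrist_force: [-12.3, -0.1, 4.0]
grip_width: 0.007
grip_force: 6.3
```

```bash
python3 st.py
```

```text
[0.60591295 0.09876512 0.04349732] [ 0.13  0.54 -0.49  2.09  1.06  0.35  0.44] box [-0.1133  0.      0.0435] F [-12.2   1.1   4. ]
corner box [-0.1004  0.      0.0368]
shift cm [ 9.51 -0.01 -3.6 ] rot deg [-0.06 -0.45 -0.01]
shift cm [-0.9  -0.    0.52] rot deg [-0.06 -0.45 -0.01]
```

Call:
arm_command --moves '[{"fingers": 0,"x": -0.4,"y": 0,"z": 0.14,"rx": 0,"ry": 0,"rz": 0},{"fingers": 0,"x": -0.7,"y": 0,"z": 0.25,"rx": 0,"ry": 0,"rz": 0},{"fingers": 0,"x": -0.9,"y": 0,"z": 0.32,"rx": 0,"ry": 0,"rz": 0},{"fingers": 0,"x": -1.05,"y": 0,"z": 0.38,"rx": 0,"ry": 0,"rz": 0},{"fingers": 0,"x": -1.15,"y": 0,"z": 0.42,"rx": 0,"ry": 0,"rz": 0}]'

```text
t: 13.05
position: [0.6186, 0.0999, 0.0437]
tcp_rot: [-0.132, 2.762, 0.025]
wrist_force: [-9.5, 0.4, 2.7]
grip_width: 0.009
grip_force: 4.8
```

```bash
python3 st.py
```

```text
[0.61864182 0.0999289  0.04366275] [ 0.14  0.56 -0.5   2.06  1.04  0.37  0.47] box [-0.1005 -0.      0.0437] F [-9.4  1.3  2.7]
corner box [-0.0876 -0.      0.0369]
shift cm [10.71 -0.   -4.05] rot deg [-0.03 -0.43 -0.03]
shift cm [0.29 0.   0.06] rot deg [-0.03 -0.43 -0.03]
```

Call:
arm_command --moves '[{"fingers": 0,"x": -0.1,"y": 0,"z": 0.03,"rx": 0,"ry": 0,"rz": 0},{"fingers": 0,"x": -0.15,"y": 0,"z": 0.05,"rx": 0,"ry": 0,"rz": 0},{"fingers": 0,"x": -0.15,"y": 0,"z": 0.05,"rx": 0,"ry": 0,"rz": 0}]'

```text
t: 13.3
position: [0.6191, 0.1, 0.0435]
tcp_rot: [-0.132, 2.764, 0.024]
wrist_force: [-12.9, -0.3, 5.5]
grip_width: 0.01
grip_force: 6.7
```

Call:
arm_command --moves '[{"fingers": 0,"x": 0.3,"y": 0,"z": -0.1,"rx": 0,"ry": 0,"rz": 0},{"fingers": 0,"x": 0.8,"y": 0,"z": -0.3,"rx": 0,"ry": 0,"rz": 0},{"fingers": 0,"x": 2,"y": 0,"z": -0.8,"rx": 0,"ry": 0,"rz": 0},{"fingers": 0,"x": 4,"y": 0,"z": -1.6,"rx": 0,"ry": 0,"rz": 0},{"fingers": 0,"x": 7,"y": 0,"z": -2.8,"rx": 0,"ry": 0,"rz": 0}]'

```text
t: 13.72
position: [0.551, 0.0934, 0.0462]
tcp_rot: [-0.128, 2.752, 0.029]
wrist_force: [0.0, 1.4, -0.1]
grip_width: 0.002
grip_force: 0.0
```

Call:
arm_command --moves '[{"fingers": 0,"x": 3,"y": 0,"z": -1.5,"rx": 0,"ry": 0,"rz": 0},{"fingers": 0,"x": 4.5,"y": 0,"z": -4,"rx": 0,"ry": 0,"rz": 0},{"fingers": 0,"x": 4.5,"y": 0,"z": -8,"rx": 0,"ry": 0,"rz": 0},{"fingers": 0,"x": 4.5,"y": 0,"z": -11,"rx": 0,"ry": 0,"rz": 0},{"fingers": 0,"x": 4.5,"y": 0,"z": -12,"rx": 0,"ry": 0,"rz": 0}]'

```text
t: 14.13
position: [0.462, 0.0856, 0.1412]
tcp_rot: [-0.134, 2.756, 0.027]
wrist_force: [0.8, -1.4, 0.7]
grip_width: 0.004
grip_force: 0.0
```

```bash
python3 st.py; python3 - <<'E'
from h import *
s=arm.snapshot('wrist'); cv2.imwrite('pics/w5.png',np.clip(s['image']*1.5,0,255).astype(np.uint8))
P=(cloud(s)-B)@Rb
m=(abs(P[...,1])<.045)&(P[...,2]>.015)&(P[...,2]<.05)&(P[...,0]<-.05)&(P[...,0]>-.18)
print('panel x',m.sum(),np.percentile(P[m][:,0],[5,50,95]) if m.any() else '')
h=(P[...,2]-.062)*np.cos(.6109)-(P[...,0]+.09)*np.sin(.6109);u=(P[...,2]-.062)*np.sin(.6109)+(P[...,0]+.09)*np.cos(.6109)
for a in(.038,.052,.066):
  k=(abs(P[...,1])<.02)&(abs(u-a)<.003)&(abs(h)<.015);print(a,k.sum(),np.median(h[k]) if k.any() else '')
E
```

```text
[0.46196816 0.08562937 0.14120542] [ 0.39  0.18 -0.77  2.32  0.64  0.38  0.76] box [-0.2578  0.0007  0.1412] F [ 0.6 -1.5  0.7]
corner box [-0.2449  0.0008  0.1346]
shift cm [-0.27 -0.08 10.8 ] rot deg [ 0.05 -0.05  0.05]
shift cm [-10.65  -0.1   14.99] rot deg [ 0.05 -0.05  0.05]
panel x 0 
0.038 0 
0.052 0 
0.066 0
```

View pics/w5.png

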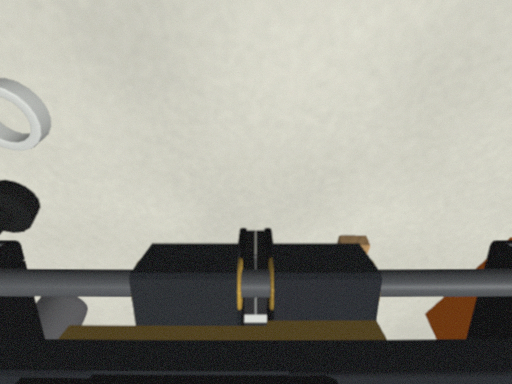

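The wrist view doesn't show the box from this pose; it is hidden behind the gripper. I'll check with the top and scene cameras instead.

```bash
python3 - <<'E'
from h import *
import pickle
for n in('top','scene'):
    s=arm.snapshot(n);o=pickle.load(open(n+'.pkl','rb'));P=(cloud(s)-B)@Rb
    if n=='top':
        for x in np.arange(-.18,-.08,.006):
            r=[]
            for y in (-.04,-.02,0,.02,.04):
                k=(abs(P[...,0]-x)<.003)&(abs(P[...,1]-y)<.008); r.append(int(np.median(P[k][:,2])*1e3) if k.any() else 999)
            print(round(x,3),r)
    h=(P[...,2]-.062)*np.cos(.6109)-(P[...,0]+.09)*np.sin(.6109);u=(P[...,2]-.062)*np.sin(.6109)+(P[...,0]+.09)*np.cos(.6109)
    for a in(.038,.045):
      k=(abs(P[...,1])<.02)&(abs(u-a)<.003)&(abs(h)<.015);print('paddle',n,k.sum(),np.median(h[k]) if k.any() else '')
    d=np.abs(s['image'].astype(int)-o['image']).max(2)>30
    k,l,st,c=cv2.connectedComponentsWithStats(d.astype(np.uint8)); print(n,[(list(map(int,st[i,:5]))) for i in range(1,k) if st[i,4]>15])
    cv2.imwrite(f'pics/e_{n}.png',s['image'])
s=cv2.imread('pics/e_top.png')[100:300,150:430];cv2.imwrite('pics/e.png',np.clip(cv2.resize(s,(784,560))*1.5,0,255).astype(np.uint8))
E
```

```text
-0.18 [1, 0, 1, 1, 0]
-0.174 [1, 0, 0, 1, 1]
-0.168 [0, 1, 1, 0, 1]
-0.162 [0, 0, 1, 1, 0]
-0.156 [3, 2, 2, 1, 0]
-0.15 [1, 2, 0, 3, 0]
-0.144 [0, 2, -1, 1, 2]
-0.138 [0, -1, 2, 0, 2]
-0.132 [0, 2, 2, 1, 1]
-0.126 [3, 1, 0, 1, 1]
-0.12 [1, 0, 0, 2, 1]
-0.114 [2, 1, 0, 1, 1]
-0.108 [1, 1, 1, 2, 2]
-0.102 [1, 0, 2, 0, 1]
-0.096 [3, 1, 1, 0, 0]
-0.09 [30, 33, 31, 24, 30]
-0.084 [65, 65, 68, 64, 67]
paddle top 21 0.006136576920200056
paddle top 25 0.004897421822866885
top [[343, 191, 13, 13, 137], [211, 240, 109, 144, 6199], [0, 313, 68, 71, 1757], [0, 337, 8, 17, 58], [0, 353, 8, 7, 16], [26, 379, 8, 5, 24]]
paddle scene 24 0.006435576991255932
paddle scene 13 0.005254019555987165
scene [[422, 0, 72, 47, 1466], [227, 3, 78, 134, 4307], [212, 21, 18, 7, 65], [139, 212, 17, 17, 232]]
```

View pics/e.png

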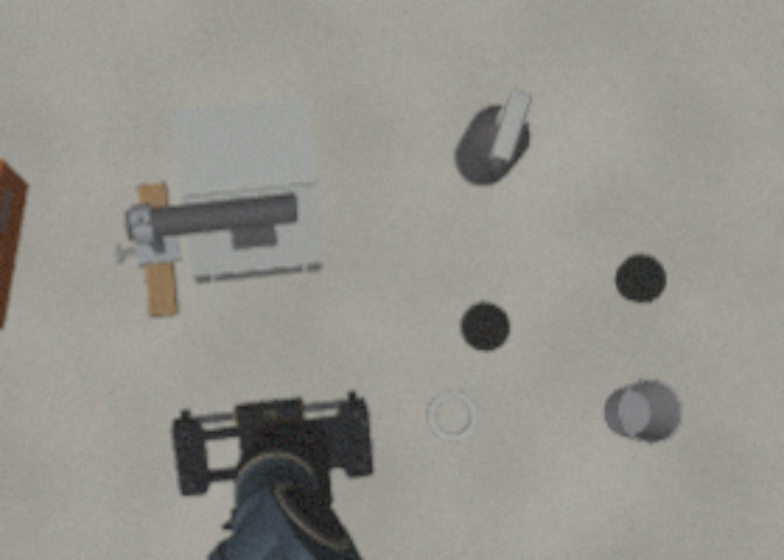

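The tray is shut and flush, with its front line at crop (195–320, 272) as it was at the start. The paddle is back at rest, and the only differences from the first pictures are the stopper and the arm. I'm handing in.

```bash
python3 -c "
from cell import arm
print(arm.hand_in())"
```

```text
the job is handed in; nothing more can be done
None
```

The job is handed in at about 14 s of the 72 s allowed: the stopper was set upright in the tray, the tray is shut flush and stayed shut after the arm backed off, and the cup, nut, spray bottle and pipe have not moved.

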